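# Push a used cartridge through the swing flap of the lab discard bin

## Robot

A 6-joint arm with a two-finger parallel gripper is mounted at the origin on the work surface. World frame = base frame: x ahead of the robot, y to its left, z up, the work surface at z = 0. Lengths are in mm, angles in degrees, forces in N, time in s.
With the tool pointing down it reaches from about 350 to 850 mm from the base axis. Payload 8.1 kg.
Tool frame: the origin (TCP) lies on the centre line of the jaws, within the pads' length; the fingertips stand 19 mm ahead of it and the grasp point (between the pads) is the TCP; z points along the fingers, y is the direction in which the jaws open and shut (so a half turn about z gives the same grasp; the last joint's range is limited). The gripper opens to 85 mm and grips with 20 to 120 N. Pads are 22 mm wide; open, the fingers measure 114 mm over their backs; the gripper's body (76 mm by 85 mm) begins 54 mm behind the grasp point. The pads swing forward as they close: fully open they stand 13 mm farther back than shut.
Start: joints at [71.941, 7.471, 85.268, -0, 87.261, -4.893], TCP at [136.647, 584.237, 250.292] pointing down, gripper open.
Joint ranges: [-169.43, 169.43], [-51.17, 129.36], [1.28, 143.12], [-76.62, 256.62], [0, 156.53], [-152.29, 152.29]. Speed limits (degrees/s): [136.94, 136.94, 159.86, 180, 180, 180].

## Interface

Orientations are given as [roll, pitch, yaw] about the fixed x, y, z axes, in that order (R = Rz(yaw) Ry(pitch) Rx(roll)).
In Python, from bench import r, viewer gives the robot as it stands.
- The arm moves only by the tool carry_out, never from a script. Its argument "commands" is a list that holds one entry, the list of rows, each a list of 7 numbers: the finger opening in mm, from 0 to 85.4, then the shift along the tool's x, y, z in mm, then the turn, a rotation vector about the tool's x, y, z in degrees. A call has 1 to 5 rows; each row is the pose to reach, as a shift and turn from the pose commanded when the call began, along the tool's axes at that moment; what a row does not reach only later rows make up. A row lasts 1/8 s, in which the tool goes at most 62.5 mm and 10.7 degrees, less where a joint would pass 70% of its speed; a pose out of reach is approached as far as the arm can. A call with a gripper value outside its range is refused whole. The fingers move at their own pace and stop on an object; "grip_force" is the grip in N (left out, the last holds). Time passes only in rows, so rows that repeat a pose let the fingers close. It gives the time, the measured TCP pose, the force and the opening at its end, in the units of the state.
- r.sense(): the state, without advancing time (a new reading comes with each control period).
- viewer.snapshot(name): name is "scene" or "top"; returns the picture (384x512x3 uint8, red, green, blue); there is no depth.
- viewer.calibration(name): a dict with "camera_matrix" (3x3 intrinsics, pixels), "rvec" (rotation vector, rad) and "tvec" (3), from world to camera coordinates, as OpenCV has them. Camera axes: x right, y down, z forward; pixel columns grow to the right and rows downward; lengths in mm; the calibration is good to about 2 mm. A picture is of the moment at which its call begins. calibration takes no time and is no camera call.
- r.hand_in(): hands the job in, once; it reports no verdict.
The state is a dict: "time": time; "joint_pos": joint angles; "qd": joint speeds; "joint_efforts": joint torques, N m; "tool_pos": TCP position; "tcp_rot": TCP orientation; "ft_force": force on the tool from outside, world axes, zero at the start; "wrist_torque": the same for the moment, N m; "finger_gap": finger opening in mm.
Only numpy, scipy, OpenCV 4.12 (cv2) and the standard library are available. Lean on these libraries where they do the work, as an engineer would, in place of code of your own. Each camera call takes 0.05 s, during which the arm holds its last target. There are 200 camera calls.

## Task

Discard the used reagent cartridge that lies on the ledge of the bench bin: push the bin's self-closing flap open with one finger and, while that finger keeps it open, push the cartridge along the ledge with the other finger so that it drops into the bin. Do not pick the cartridge up. Then take the hand away so that the flap swings shut, leaving the other things on the bench where they stand.

Things in the scene. Friction and masses are not known exactly. Their poses are not given: they have to be found in the camera images.
- bin: White plastic bench bin, fixed, 260 mm long (its x), 140 wide (y), 197 high. Origin at bench level below the middle of the lip (edge between ledge and opening). +x points from ledge to opening, the way to push; z up. Ledge: flat grey plastic deck, x -110 to 0 mm, full width, top 150 mm above the bench, no rims. Inside hollow, also under the ledge; floor 5 mm thick.
- lip (a point): Middle of the lip, 150 mm above the bench. Opening: from here 130 mm along the bin's +x, 130 mm wide between side cheeks 5 mm thick, whose tops rise with the closed flap from 150 to 197 mm. Beyond it a fixed strip, 20 mm long, top at 197 mm. Nothing lies above the opening: fingers pointing straight down can enter.
- flap_hinge (a point): Middle of the flap's hinge axis: x 130 mm, y 0, z 195 mm in the bin's frame; the axis runs along the bin's y.
- flap_edge (a point): Middle of the free lower edge of the plain metal flap. Flap: 137 mm from hinge to edge, 124 mm wide, 4 mm thick; closed, it slopes up from the lip (z 150 mm) to the hinge (z 195 mm), 19 degrees from level.
- flap (a joint): Flap angle, rad: 0 shut, grows as the edge swings down and on to +x; 1.24 hangs straight down, stop 1.35. Spring-shut: 1 to 7 N at the finger; the cartridge's weight does not open it. A finger pointing down, tip just above ledge height, moved along +x pushes it ahead: 0.2 rad with the finger's front 64 mm past the lip, 0.5 at 95, 0.9 at 115; the opening behind that finger is free.
- cartridge_center (a point): Centre of the used cartridge: loose white plastic block with a grey band and three dark wells in its top, 36 mm (its x) by 52 mm (its y) by 22 mm high, 30 to 55 g, lying flat on the ledge with its centre 55 to 78 mm before the lip and its x within 15 degrees of the bin's x. It fits between the two opened fingers.
- jar: Bystander: closed specimen jar, 56 mm across, 75 mm high, standing on the bench. Origin under its centre.
- tip_box: Bystander: closed pipette-tip box, 94 x 64 x 62 mm, on the bench. Origin under its centre.
- tube_rack: Bystander: small tube rack with three capped tubes, 100 x 45 mm, 103 mm high, on the bench. Origin under its centre.
Things that resemble listed ones, but are neither listed nor needed, are in the scene too. Of the things that look like the part that bears cartridge_center, the smallest one is meant.

How it is judged (in metres and radians):
On the way, in this order (a step that is already met when the one before it is completed fails the run):
1. a finger has pushed the flap open (over 0.12 rad) while the cartridge still lies on the ledge (value of joint flap above 0.12 rad and contact force between the fingers and flap above 0.2 N and x of cartridge_center in the frame of bin below 0.005 m and z of cartridge_center in the frame of bin above 0.145 m), for 0.05 s.
2. the cartridge has dropped in through the opening while a finger still holds the flap open (value of joint flap above 0.2 rad and contact force between the fingers and flap above 0.2 N and x of cartridge_center in the frame of bin between -0.11 and 0.15 m and y of cartridge_center in the frame of bin between -0.07 and 0.07 m and z of cartridge_center in the frame of bin below 0.1 m), for 0.05 s.
At the end, for the whole second after the job is handed in: The cartridge lies at rest inside the bin (centre within the bin's walls and less than 100 mm above the bench), the flap is shut (below 0.08 rad), and jar, tip box and tube rack are within 20 mm of where they stood (x of cartridge_center in the frame of bin between -0.11 and 0.15 m and y of cartridge_center in the frame of bin between -0.07 and 0.07 m and z of cartridge_center in the frame of bin below 0.1 m and value of joint flap below 0.08 rad and linear speed of cartridge below 0.03 m/s and distance of each of jar, tip_box, tube_rack from where it was at the start of the episode below 0.02 m); the robot touches nothing.
It fails at once if the cartridge is lifted (its centre more than 17 mm above where it lies on the ledge) (height (world z) of cartridge_center above 0.178 m).
It fails at once if a bystander is moved more than 20 mm (distance of any of jar, tip_box, tube_rack from where it was at the start of the episode above 0.02 m).
It also fails if it takes over 35 s, if anything falls off the work surface, if the arm or the gripper's body presses on something with over 40 N, if the wrist force passes 120 N, or if a joint passes its speed limit or range.

## Working session

There is one attempt and no reset: what is moved stays moved. The work goes in short steps, Python scripts to look and compute and a tool call to move; the robot and the scene stay as the last step left them, time stands still between calls to the robot, and variables do not carry over. Pictures are saved under pics/ and viewed, about 8 in all and at most 12, crops included, and the job is handed in when it is done.

Besides the shell and the picture viewer there is one more tool, called after "Call:" by a JSON object that holds its "method" and its "body". carry_out: Moves the arm, as the interface text tells. Its arguments: {"type":"object","properties":{"commands":{"type":"array","items":{"type":"array","items":{"type":"array","items":{"type":"number"}}}},"grip_force":{"type":"number"}},"required":["commands"]}

```bash
mkdir -p pics; ls
python3 - <<'E'
from bench import r, viewer
import cv2
for n in("scene","top"):
    im=viewer.snapshot(n); cv2.imwrite(f"pics/{n}0.png",im[:,:,::-1]); print(n,viewer.calibration(n))
print(r.sense())
E
```

```text
pics
scene {'camera_matrix': array([[449.69473217,   0.        , 254.30360381],
       [  0.        , 449.69473217, 184.17504472],
       [  0.        ,   0.        ,   1.        ]]), 'rvec': array([ 1.63286708,  1.95762975, -0.79253407]), 'tvec': array([ -47.07754047, -257.26528281, 1619.10987917])}
top {'camera_matrix': array([[416.63407351,   0.        , 252.82522388],
       [  0.        , 416.63407351, 184.70318428],
       [  0.        ,   0.        ,   1.        ]]), 'rvec': array([ 2.1068394 , -2.09874621,  0.24201725]), 'tvec': array([114.61787467, 518.3890883 , 959.75860063])}
{'time': 0.1, 'joint_pos': array([ 7.19404844e+01,  7.51067495e+00,  8.53242894e+01,  6.56119830e-04,
        8.72594397e+01, -4.89341266e+00]), 'qd': array([-0.02969256, -0.14816791, -0.11123252,  0.06301765, -0.05013797,
        0.06126803]), 'joint_efforts': array([ 1.22466241e-03, -5.70951355e+01, -5.01942837e+01, -7.62806872e-05,
        7.93483778e-03,  1.05896779e-04]), 'tool_pos': array([136.50044731, 583.79660791, 249.33841239]), 'tcp_rot': array([-1.79905996e+02, -8.70581356e-03,  1.66833858e+02]), 'ft_force': array([ 0.02792701, -0.48033814,  0.14171901]), 'wrist_torque': array([ 0.00230102, -0.00403429,  0.05184486]), 'finger_gap': 85.6628649855191}
```

View pics/scene0.png

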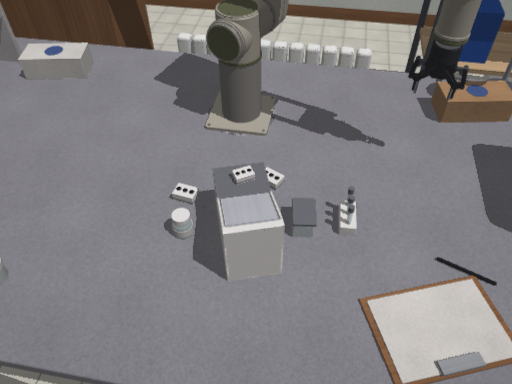

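View pics/top0.png

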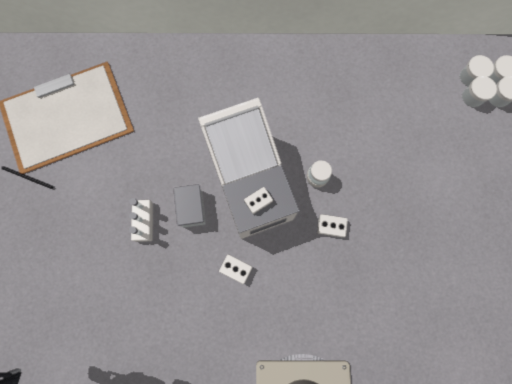

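The scene shows three cartridge-like blocks. In the top view they are at (258,200) on the ledge, (236,269) on the bench and (333,226) on the bench. The one on the ledge fits the description. The jar is at (320,174), the tip box at (189,205), the rack at (142,221) and the bin's flap at (242,147). I'll check with a close crop.

Run:
```python
import cv2
im=cv2.imread("pics/top0.png")[90:240,190:340]
im=cv2.resize(im,(600,600),interpolation=cv2.INTER_CUBIC); cv2.imwrite("pics/crop.png",im)
```

```text
(no output)
```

View pics/crop.png

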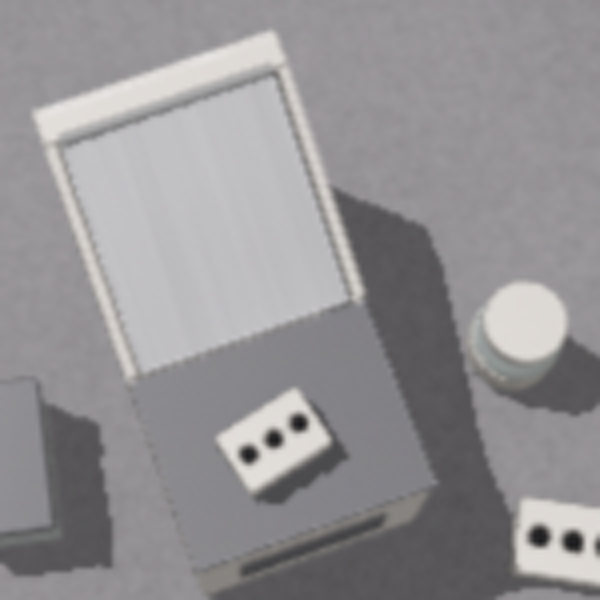

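The ledge cartridge, at crop (274,440), is the target. The lip runs from (132,380) to (362,298), the back ledge corners are (437,484) and (203,570), and the far strip corners are (33,113) and (275,32). Next I fit the poses.

```bash
cat > h.py <<'E'
import numpy as np, cv2
from scipy.optimize import least_squares
from bench import r, viewer
def proj(n,P):
    c=viewer.calibration(n); return cv2.projectPoints(np.array(P,float),c["rvec"],c["tvec"],c["camera_matrix"],None)[0][:,0]
def fit(n,px,loc,x0):
    loc=np.array(loc,float)
    def pts(v):
        c,s=np.cos(v[2]),np.sin(v[2]); return np.c_[v[0]+c*loc[:,0]-s*loc[:,1],v[1]+s*loc[:,0]+c*loc[:,1],loc[:,2]]
    f=lambda v:(proj(n,pts(v))-px).ravel()
    o=least_squares(f,x0,x_scale=[100,100,1]); return o.x,o.fun.reshape(-1,2)
E
python3 - <<'E'
from h import *
cv=lambda p:(np.array(p,float)+.5)/4-.5+[190,90]
b,res=fit("top",cv([(132,380),(362,298),(437,484),(203,570),(33,113),(275,32)]),
 [(0,70,150),(0,-70,150),(-110,-70,150),(-110,70,150),(150,70,197),(150,-70,197)],[450,100,.3])
print(b[:2],np.degrees(b[2]),res.round(1).tolist())
c,res=fit("top",cv([(217,438),(298,388),(332,440),(257,496)]),[(18,26,172),(18,-26,172),(-18,-26,172),(-18,26,172)],[400,60,b[2]])
print(c[:2],np.degrees(c[2]),res.round(1).tolist())
R=np.array([[np.cos(b[2]),np.sin(b[2])],[-np.sin(b[2]),np.cos(b[2])]])
print("cart in bin",R@(c[:2]-b[:2]),np.degrees(c[2]-b[2]))
for n,q in(("jar",(320,174)),("box",(189,205)),("rack",(142,221))):pass
np.save("b.npy",b)
# check in scene view
w=lambda x,y,z:[*(b[:2]+R.T@[x,y]),z]
print(proj("scene",[w(0,70,150),w(0,-70,150),w(-110,-70,150),w(-110,70,150),w(150,70,197),w(150,-70,197),[*c[:2],172]]).round(0).tolist())
E
```

```text
[519.3659546  118.88286821] 20.532610826827344 [[-0.3, 0.9], [1.1, 0.3], [0.5, -0.8], [-1.1, -0.1], [0.2, 0.0], [-0.3, -0.3]]
[458.85525317 104.26629932] 34.436084593888125 [[0.0, 0.4], [-0.3, -0.3], [0.7, 0.2], [-0.5, -0.3]]
cart in bin [-61.79324254   7.53553255] 13.903473767060781
[[271.0, 190.0], [216.0, 198.0], [212.0, 168.0], [263.0, 161.0], [284.0, 224.0], [223.0, 233.0], [243.0, 171.0]]
```

Pose found: bin at (519,119), yaw 20.5°. The cartridge is at (-62, 7.5) in the bin frame, turned +14°. The scene view agrees. 

Plan: put the tool's y along bin +x with the fingers straddling the cartridge, lower to the ledge, then push along +x.

```bash
cat >> h.py <<'E'
from scipy.spatial.transform import Rotation as Ro
def move(binx,biny,z,yaw_off=0):
    "shift/turn in tool axes from measured pose to TCP at bin (x,y), height z, tool y along bin x"
    b=np.load("b.npy"); s=r.sense(); c,q=np.cos(b[2]),np.sin(b[2])
    p=np.array([b[0]+c*binx-q*biny,b[1]+q*binx+c*biny,z])
    R=Ro.from_euler("xyz",s["tcp_rot"],degrees=True)
    T=Ro.from_euler("xyz",[180,0,np.degrees(b[2])+yaw_off+90],degrees=True)
    v=R.inv().apply(p-s["tool_pos"]); w=(R.inv()*T).as_rotvec(degrees=True)
    d=s["tool_pos"][:2]-b[:2]
    print("t",s["time"],"binpos",(c*d[0]+q*d[1]).round(1),(-q*d[0]+c*d[1]).round(1),s["tool_pos"][2].round(1),"F",s["ft_force"].round(1),"gap",round(s["finger_gap"],1))
    print("shift",v.round(1),"turn",w.round(1))
E
python3 -c "
from h import *
move(-60,7.5,250)"
```

```text
t 0.1 binpos -195.5 569.7 249.3 F [ 0.  -0.5  0.1] gap 85.7
shift [-4.246e+02 -3.925e+02 -1.000e-01] turn [-0.1  0.  56.3]
```

Call:
{"method": "carry_out", "body": {"commands": [[[85,-42,-39,0,0,0,5.6],[85,-85,-78,0,0,0,11.2],[85,-127,-117,0,0,0,16.8],[85,-170,-157,0,0,0,22.4],[85,-212,-196,0,0,0,28]]]}}

```text
time: 0.72
tool_pos: [299.0, 343.3, 249.9]
tcp_rot: [-180.0, 0.0, 138.7]
ft_force: [0.8, 0.5, 0.2]
finger_gap: 85.4
```

```bash
python3 -c "
from h import *
move(-60,7.5,250)"
```

```text
t 0.725 binpos -127.7 287.5 249.9 F [0.8 0.5 0.2] gap 85.4
shift [-278.8  -72.3   -0. ] turn [-0.   0.  28.1]
```

Call:
{"method": "carry_out", "body": {"commands": [[[85,-56,-14,0,0,0,5.6],[85,-112,-29,0,0,0,11.2],[85,-167,-43,0,0,0,16.8],[85,-223,-58,0,0,0,22.4],[85,-279,-72,0,0,0,28]]]}}

```text
time: 1.35
tool_pos: [461.7, 105.4, 250.1]
tcp_rot: [-180.0, -0.0, 110.6]
ft_force: [0.3, 0.9, 0.5]
finger_gap: 85.1
```

Run:
```python
from h import *
move(-60,7.5,215)
a=cv2.resize(viewer.snapshot("scene")[120:240,180:330],(600,480),interpolation=cv2.INTER_CUBIC)
cv2.imwrite("pics/s1.png",a[:,:,::-1])
s=r.sense();p=s["tool_pos"];R=Ro.from_euler("xyz",s["tcp_rot"],degrees=True)
P=[p+R.apply([sx*11,sy*(42.5+7),z]) for sy in(-1,1) for sx in(-1,1) for z in(6,19)]
print(((proj("scene",P)-[180,120])*4).round(0).tolist())
```

```text
t 1.35 binpos -58.8 7.7 250.1 F [0.3 0.9 0.5] gap 85.1
shift [-0.2 -1.2 35.1] turn [-0.  -0.   0.1]
[[210.0, 76.0], [211.0, 91.0], [244.0, 72.0], [245.0, 87.0], [232.0, 182.0], [233.0, 197.0], [268.0, 177.0], [269.0, 193.0]]
```

View pics/s1.png

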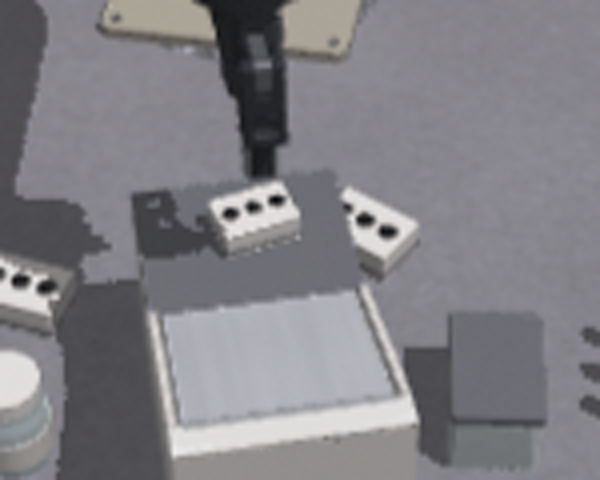

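The front fingertip appears at crop (262,178). That fits a tip about 6 mm ahead of the TCP when open, not 19 mm. So I descend in steps and check force and picture.

Call:
{"method": "carry_out", "body": {"commands": [[[85,0,-1,20,0,0,0],[85,0,-1,40,0,0,0],[85,0,-1,60,0,0,0],[85,0,-1,75,0,0,0],[85,0,-1,80,0,0,0]]]}}

```text
time: 2.02
tool_pos: [458.8, 107.5, 168.5]
tcp_rot: [-179.9, -0.0, 110.9]
ft_force: [0.3, -0.9, 0.4]
finger_gap: 85.1
```

Run:
```python
from h import *
move(-60,7.5,155)
a=cv2.resize(viewer.snapshot("scene")[130:220,190:302],(784,630)[:2],interpolation=cv2.INTER_CUBIC)[:600]
cv2.imwrite("pics/s2.png",a[:,:,::-1])
s=r.sense();p=s["tool_pos"];R=Ro.from_euler("xyz",s["tcp_rot"],degrees=True)
print(((proj("scene",[p+R.apply([x,y,z]) for x,y,z in((0,57,6),(0,43,6),(0,57,19))])-[190,130])*7).round(0).tolist())
```

```text
t 2.025 binpos -60.7 10.6 168.5 F [ 0.3 -0.9  0.4] gap 85.1
shift [-3.2  0.7 13.5] turn [-0.1 -0.   0.4]
[[403.0, 412.0], [396.0, 385.0], [404.0, 437.0]]
```

View pics/s2.png

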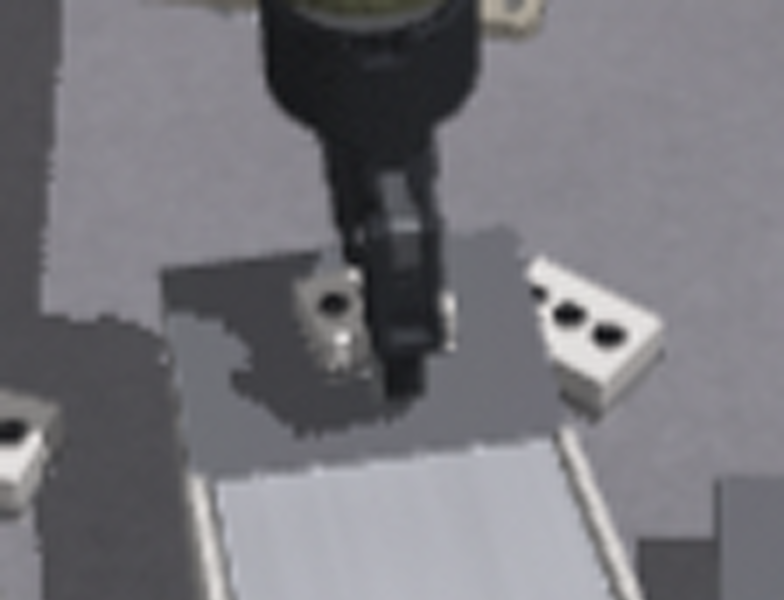

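The front fingertip is at crop (405,402), just short of the lip. The fingers straddle the cartridge with the tip at about z 162. I lower 8 mm more.

Call:
{"method": "carry_out", "body": {"commands": [[[85,-2,0,4,0,0,0],[85,-3,0,8,0,0,0],[85,-3,0,8,0,0,0]]]}}

```text
time: 2.45
tool_pos: [461.3, 104.0, 162.3]
tcp_rot: [180.0, 0.0, 110.8]
ft_force: [0.2, -0.2, 0.4]
finger_gap: 84.8
```

```bash
python3 -c "
from h import *
move(-60,7.5,160)"
```

```text
t 2.45 binpos -59.6 6.4 162.3 F [ 0.2 -0.2  0.4] gap 84.8
shift [ 1.1 -0.3  2.3] turn [0.  0.  0.3]
```

Call:
{"method": "carry_out", "body": {"commands": [[[85,0,6,2,0,0,0],[85,0,12,2,0,0,0],[85,0,18,2,0,0,0],[85,0,24,2,0,0,0],[85,0,30,2,0,0,0]]]}}

```text
time: 3.08
tool_pos: [489.6, 114.9, 160.3]
tcp_rot: [-180.0, -0.0, 110.8]
ft_force: [-1.1, -1.0, 0.9]
finger_gap: 84.8
```

Run:
```python
from h import *
move(-60,7.5,160)
a=cv2.resize(viewer.snapshot("scene")[130:220,190:302],(784,630)[:2],interpolation=cv2.INTER_CUBIC)[:600]
cv2.imwrite("pics/s3.png",a[:,:,::-1])
```

```text
t 3.075 binpos -29.3 6.7 160.3 F [-1.1 -1.   0.9] gap 84.8
shift [  0.9 -30.7   0.3] turn [-0.  -0.   0.3]
```

View pics/s3.png

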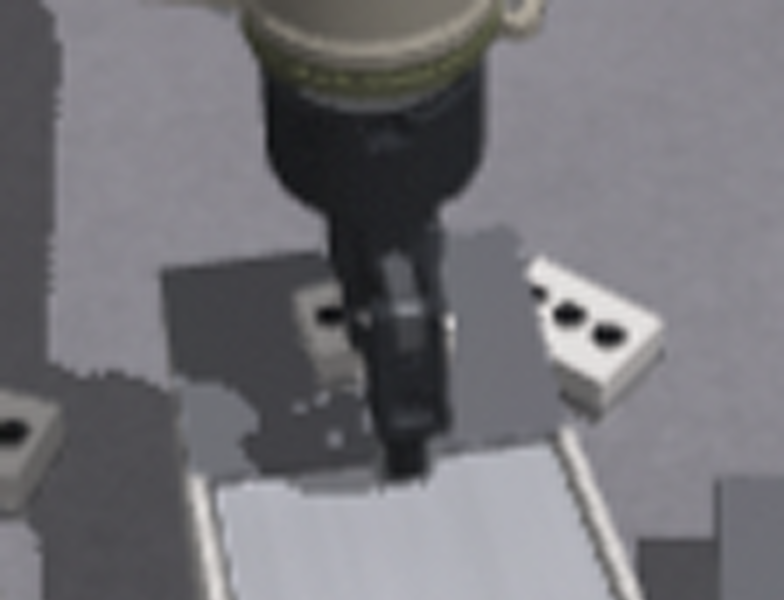

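The front finger tip, crop (405,475), is past the lip and touching the flap. The cartridge is being pushed. Continuing.

Call:
{"method": "carry_out", "body": {"commands": [[[85,0,6,0,0,0,0],[85,0,12,0,0,0,0],[85,0,18,0,0,0,0],[85,0,24,0,0,0,0],[85,0,30,0,0,0,0]]]}}

```text
time: 3.75
tool_pos: [517.6, 125.6, 160.2]
tcp_rot: [-180.0, -0.0, 110.8]
ft_force: [-0.8, -1.0, 1.0]
finger_gap: 85.1
```

Run:
```python
from h import *
move(-60,7.5,160)
a=cv2.resize(viewer.snapshot("scene")[130:220,190:302],(784,630)[:2],interpolation=cv2.INTER_CUBIC)[:600]
cv2.imwrite("pics/s4.png",a[:,:,::-1])
```

```text
t 3.75 binpos 0.7 6.9 160.2 F [-0.8 -1.   1. ] gap 85.1
shift [  1.  -60.7   0.3] turn [-0.  -0.   0.3]
```

View pics/s4.png

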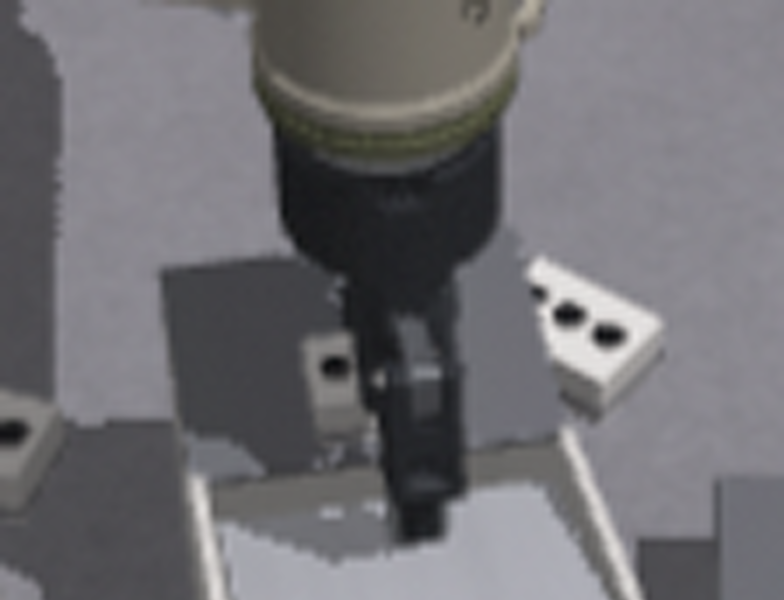

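The flap is open, with its edge near row 490–510. The cartridge, its left end at (335,385), still lies on the ledge squared up. I push on past the lip.

Call:
{"method": "carry_out", "body": {"commands": [[[85,0,8,0,0,0,0],[85,0,16,0,0,0,0],[85,0,24,0,0,0,0],[85,0,32,0,0,0,0],[85,0,40,0,0,0,0]]]}}

```text
time: 4.42
tool_pos: [555.0, 139.8, 160.1]
tcp_rot: [-180.0, -0.0, 110.8]
ft_force: [-2.9, -1.3, 0.6]
finger_gap: 84.7
```

Call:
{"method": "carry_out", "body": {"commands": [[[85,0,5,0,0,0,0],[85,0,5,0,0,0,0],[85,0,5,0,0,0,0]]]}}

```text
time: 4.8
tool_pos: [559.4, 141.5, 160.4]
tcp_rot: [180.0, 0.0, 110.8]
ft_force: [-3.3, -1.4, 1.9]
finger_gap: 84.8
```

Run:
```python
from h import *
move(-60,7.5,160)
a=cv2.resize(viewer.snapshot("scene")[130:220,190:302],(784,630)[:2],interpolation=cv2.INTER_CUBIC)[:600]
cv2.imwrite("pics/s5.png",a[:,:,::-1])
```

```text
t 4.8 binpos 45.4 7.1 160.4 F [-3.3 -1.4  1.9] gap 84.8
shift [   0.9 -105.4    0.4] turn [0.  0.  0.3]
```

View pics/s5.png

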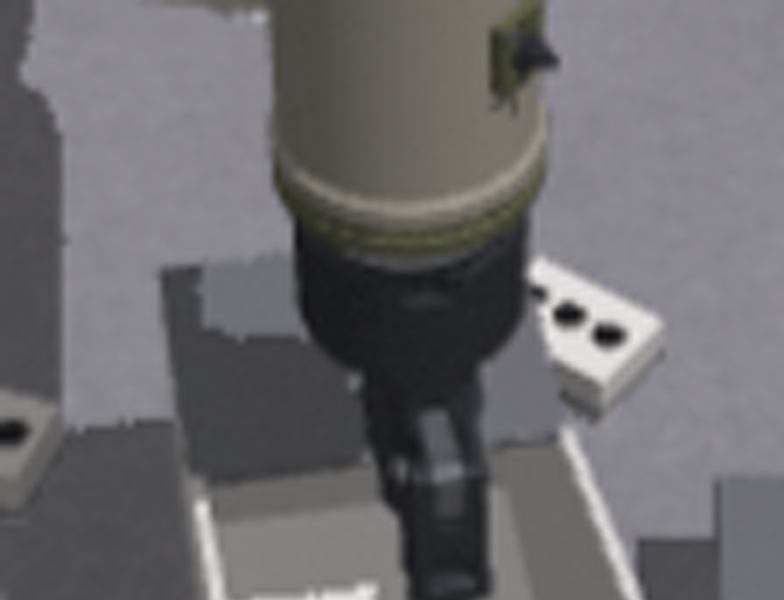

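The cartridge has left the ledge and is not visible at the lip. One lower crop to see inside the opening.

Run:
```python
from h import *
a=viewer.snapshot("scene")[180:240,200:300]; b=viewer.snapshot("top")[100:220,190:310]
a=cv2.resize(a,(500,300),interpolation=cv2.INTER_CUBIC);b=cv2.resize(b,(300,300),interpolation=cv2.INTER_CUBIC)
cv2.imwrite("pics/s6.png",np.hstack([a,b])[:,:,::-1])
```

```text
(no output)
```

View pics/s6.png

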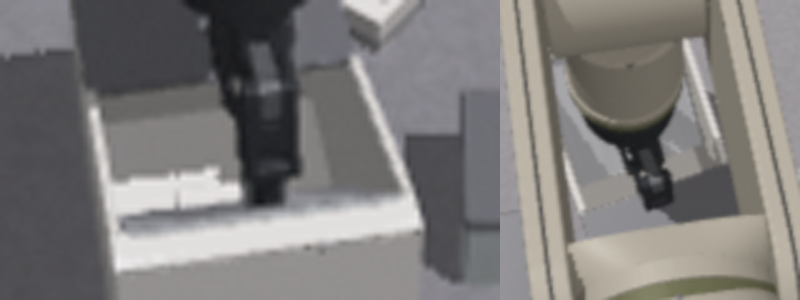

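The opening behind the front finger is clear and nothing hangs at the lip, while the finger still holds the flap well open. I retract along -x and then lift.

Call:
{"method": "carry_out", "body": {"commands": [[[85,0,-10,0,0,0,0],[85,0,-20,0,0,0,0],[85,0,-32,0,0,0,0],[85,0,-44,0,0,0,0],[85,0,-56,0,0,0,0]]]}}

```text
time: 5.58
tool_pos: [506.1, 121.2, 160.2]
tcp_rot: [-180.0, 0.0, 110.8]
ft_force: [0.7, -1.2, 1.8]
finger_gap: 84.9
```

Call:
{"method": "carry_out", "body": {"commands": [[[85,0,-10,0,0,0,0],[85,0,-20,0,0,0,0],[85,0,-32,0,0,0,0],[85,0,-44,0,0,0,0],[85,0,-54,0,0,0,0]]]}}

```text
time: 6.2
tool_pos: [455.6, 102.0, 160.1]
tcp_rot: [-180.0, -0.0, 110.8]
ft_force: [0.3, -0.8, -0.0]
finger_gap: 84.9
```

Call:
{"method": "carry_out", "body": {"commands": [[[85,0,0,-15,0,0,0],[85,0,0,-45,0,0,0],[85,0,0,-90,0,0,0],[85,0,-50,-120,0,0,0],[85,0,-60,-130,0,0,0]]]}}

```text
time: 6.82
tool_pos: [400.4, 80.7, 294.1]
tcp_rot: [179.7, 0.1, 110.8]
ft_force: [-0.1, 0.2, -0.4]
finger_gap: 84.8
```

Call:
{"method": "carry_out", "body": {"commands": [[[85,0,0,0,0,0,0],[85,0,0,0,0,0,0],[85,0,0,0,0,0,0],[85,0,0,0,0,0,0]]]}}

```text
time: 7.32
tool_pos: [400.4, 81.1, 289.4]
tcp_rot: [-179.9, -0.0, 110.8]
ft_force: [0.4, 0.2, -0.8]
finger_gap: 84.8
```

Run:
```python
from h import *
move(-60,7.5,160)
a=viewer.snapshot("scene")[140:290,150:370]
cv2.imwrite("pics/s7.png",cv2.resize(a,(792,540),interpolation=cv2.INTER_CUBIC)[:,:,::-1])
```

```text
t 7.325 binpos -124.7 6.3 289.4 F [ 0.4  0.2 -0.8] gap 84.8
shift [  0.7  64.9 129.3] turn [-0.1 -0.   0.3]
```

View pics/s7.png

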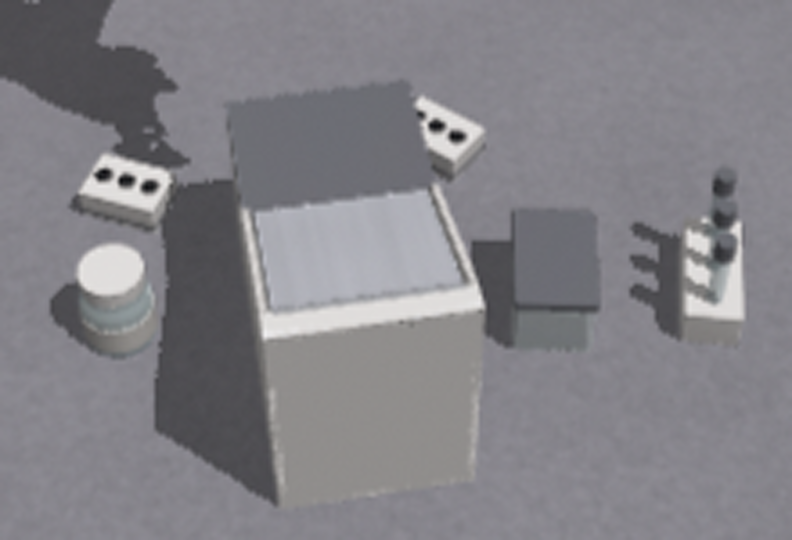

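The flap is shut, the ledge is empty, and the bystanders are unmoved. Handing in.

```bash
python3 -c "
from bench import r
print(r.hand_in())"
```

```text
the job is handed in; nothing more can be done
None
```

I pushed the flap open with the front finger. While that finger held it, the rear finger pushed the cartridge along the ledge and over the lip. I then drew the hand back, lifted it clear and handed the job in at about 7.4 s.

- **Drop:** With the flap still held open, the picture showed nothing on the ledge or caught at the lip. I did not see the cartridge itself on the bin floor; I infer it is there from those pictures.
- **End state:** The last picture shows the flap shut and the ledge empty. The jar, tip box and tube rack are where they stood, judged by eye. The hand is well clear with no contact force, and the wrist force stayed below about 4 N in every reading.
- **Disagreement found:** With the gripper open, the fingertips stood about 6 mm ahead of the TCP, not the stated 19 mm. I set the push height from the pictures instead.

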